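# Line up the nested measuring cups by height

### The arm

A 6-joint arm with a two-finger parallel gripper is mounted at the origin on the work surface. World frame = base frame: x ahead of the robot, y to its left, z up, the work surface at z = 0. Lengths are in mm, angles in rad, forces in N, time in s.
With the tool pointing down it reaches from about 275 to 825 mm from the base axis. Payload 4.9 kg.
Tool frame: the origin (TCP) lies where the fingers leave the gripper's body, on its centre line; the fingertips stand 73 mm ahead of it and the grasp point (between the pads) lies 54 mm ahead of it; z points along the fingers, y is the direction in which the jaws open and shut (so a half turn about z gives the same grasp; the last joint's range is limited). The gripper opens to 85 mm and grips with 20 to 120 N. Pads are 22 mm wide; open, the fingers measure 114 mm over their backs; the gripper's body (76 mm by 85 mm) begins 54 mm behind the grasp point. The pads swing forward as they close: fully open they stand 13 mm farther back than shut.
Start: joints at [-1.33, 0.326, -0.193, 1.052, 0, 1.437], TCP at [201.36, -511.833, 303.881] pointing down, gripper open.
Joint ranges: [-2.65, 2.65], [-0.97, 1.79], [-1.3, 1.35], [-1.93, 2.1], [-1.47, 1.37], [-3.14, 3.14]. Speed limits (rad/s): [2.57, 2.57, 3.14, 3.14, 3.14, 3.14].

### API

Orientations are given as [roll, pitch, yaw] about the fixed x, y, z axes, in that order (R = Rz(yaw) Ry(pitch) Rx(roll)).
In Python, from workcell import sensors, cams, order gives the robot as it stands.
- The arm moves only by the tool move_arm, never from a script. Its argument "deltas" is a list of rows, each an object with "jaw": the finger opening in m, from 0 to 0.0854; "travel": the shift along the world's x, y, z in m, a list of three; "angular": the turn, a rotation vector about the world's x, y, z in degrees, a list of three. In form: [{"jaw": jaw, "travel": [tx, ty, tz], "angular": [wx, wy, wz]}, ...]. A call has 1 to 10 rows; each row is the pose to reach, as a shift and turn from the pose commanded when the call began; what a row does not reach only later rows make up. A row lasts 1/10 s, in which the tool goes at most 50 mm and 8.59 degrees, less where a joint would pass 70% of its speed; a pose out of reach is approached as far as the arm can. A call with a gripper value outside its range is refused whole. The fingers move at their own pace and stop on an object; "newtons" is the grip in N (left out, the last holds). Time passes only in rows, so rows that repeat a pose let the fingers close. It gives the time, the measured TCP pose, the force and the opening at its end, in the units of the state.
- sensors.sense(): the state, without advancing time (a new reading comes with each control period).
- cams.snapshot(name): name is "scene" or "top" or "wrist"; returns (picture, depth): 384x512x3 uint8, red, green, blue; 384x512 float32, mm along the optical axis (not along the pixel's ray), 0 where there is no reading.
- cams.camera_model(name): a dict with "fovy" (degrees; the focal length in pixels is half the picture's height over the tangent of half this angle, whatever the lens; pixels are square), "cx", "cy" (the principal point, pixels), "cam_to_world" (4x4, takes a point from camera to world coordinates). Camera axes: x right, y down, z forward; pixel columns grow to the right and rows downward; lengths in mm; the calibration is good to about 2 mm. A picture is of the moment at which its call begins: read the wrist's pose just before it. camera_model takes no time and is no camera call; for the wrist camera it gives the pose at the moment of the call.
- order.sign_off(): hands the job in, once; it reports no verdict.
The state is a dict: "t": time; "q": joint angles; "qvel": joint speeds; "joint_torque": joint torques, N m; "eef_pos": TCP position; "tcp_rot": TCP orientation; "force": force on the tool from outside, world axes, zero at the start; "ft_torque": the same for the moment, N m; "grip_width": finger opening in mm.
Only numpy, scipy, OpenCV 4.12 (cv2) and the standard library are available. Lean on these libraries where they do the work, as an engineer would, in place of code of your own. Each camera call takes 0.05 s, during which the arm holds its last target. There are 200 camera calls.

### The job

Take apart the four nested white measuring cups (a slim one stands in each wide one) and stand all four upright on the round pads of the blue strip, one in the middle of each pad, in order of height: the tallest next to the bookend, the shortest at the far end. Do not tip any cup over on the way, and leave the brown bottle standing where it is.

Things in the scene. Friction and masses are not known exactly. Their poses are not given: they have to be found in the camera images.
- cup_55: The shortest and widest of four plain white straight-sided round measuring cups, open at the top: 68 mm across, 55 mm tall, wall 3 mm, floor 4 mm thick, rigid, 50 to 110 g. Origin: centre of its underside; z up along the cup's axis. At the start it stands on the table with one of the two slim cups standing loose inside it.
- cup_70: The second shortest and second widest of four plain white straight-sided round measuring cups, open at the top: 58 mm across, 70 mm tall, wall 3 mm, floor 4 mm thick, rigid, 50 to 110 g. Origin: centre of its underside; z up along the cup's axis. At the start it stands on the table with one of the two slim cups standing loose inside it.
- cup_110: The second tallest of four plain white straight-sided round measuring cups, open at the top: 46 mm across, 110 mm tall, wall 3 mm, floor 4 mm thick, rigid, 50 to 110 g. Origin: centre of its underside; z up along the cup's axis. At the start it stands loose inside one of the two wide cups (which one varies, and it need not be central), its top sticking out at least 40 mm above the wide cup's rim.
- cup_130: The tallest and slimmest of four plain white straight-sided round measuring cups, open at the top: 36 mm across, 130 mm tall, wall 3 mm, floor 4 mm thick, rigid, 50 to 110 g. Origin: centre of its underside; z up along the cup's axis. At the start it stands loose inside one of the two wide cups (which one varies, and it need not be central), its top sticking out at least 40 mm above the wide cup's rim.
- pad_a: One of four equal round grey pads, 80 mm across, fixed in a straight row at 100 mm spacing along a flat blue strip (100 x 500 mm): an end pad, next to pad_b. Origin: centre of its underside; its flat top is 3 mm above the origin and 7 mm above the table. The y axis runs along the row from pad_d towards pad_a, x across the row.
- pad_b: One of four equal round grey pads, 80 mm across, fixed in a straight row at 100 mm spacing along a flat blue strip (100 x 500 mm): between pad_a and pad_c. Origin: centre of its underside; its flat top is 3 mm above the origin and 7 mm above the table. The y axis runs along the row from pad_d towards pad_a, x across the row.
- pad_c: One of four equal round grey pads, 80 mm across, fixed in a straight row at 100 mm spacing along a flat blue strip (100 x 500 mm): between pad_b and pad_d. Origin: centre of its underside; its flat top is 3 mm above the origin and 7 mm above the table. The y axis runs along the row from pad_d towards pad_a, x across the row.
- pad_d: One of four equal round grey pads, 80 mm across, fixed in a straight row at 100 mm spacing along a flat blue strip (100 x 500 mm): the other end pad, next to pad_c. Origin: centre of its underside; its flat top is 3 mm above the origin and 7 mm above the table. The y axis runs along the row from pad_d towards pad_a, x across the row.
- bookend: Upright aluminium end plate, 90 mm wide across the row, 4 mm thick, 60 mm high, fixed at one end of the blue strip, 85 mm beyond the centre of the end pad (beyond pad_a or beyond pad_d: it varies). The other end of the strip has only an 8 mm high lip. Origin: centre of its lower edge, 4 mm above the table.
- bottle: Closed brown medicine bottle, 48 mm across, 90 mm tall, standing loose on the table between the two nests of cups; not part of the job. Origin: centre of its underside.

How it is judged:
By the outcome, as a careful person would: the job done as asked, in the order asked, and still so for the second after the job is handed in, with the robot touching nothing.
It also fails if it takes over 106 s, if anything falls off the work surface, if the arm or the gripper's body presses on something with over 40 N, if the wrist force passes 120 N, or if a joint passes its speed limit or range.

## Working session

There is one attempt and no reset: what is moved stays moved. The work goes in short steps, Python scripts to look and compute and a tool call to move; the robot and the scene stay as the last step left them, time stands still between calls to the robot, and variables do not carry over. Pictures are saved under pics/ and viewed, about 12 in all and at most 16, crops included, and the job is handed in when it is done.

Besides the shell and the picture viewer there is one more tool, called after "Call:" by a JSON object that holds its "api" and its "payload". move_arm: Moves the arm, as the interface text tells. Its arguments: {"type":"object","properties":{"deltas":{"type":"array"},"newtons":{"type":"number"}},"required":["deltas"]}

```bash
ls; mkdir -p pics
cat > h.py <<'E'
import numpy as np, cv2
from workcell import sensors, cams, order
def cloud(name):
    m=cams.camera_model(name); im,d=cams.snapshot(name)
    h,w=d.shape; f=h/2/np.tan(np.radians(m['fovy'])/2)
    v,u=np.mgrid[:h,:w]; P=np.stack([(u-m['cx'])/f*d,(v-m['cy'])/f*d,d],-1)
    T=np.array(m['cam_to_world']); W=P@T[:3,:3].T+T[:3,3]; W[d==0]=np.nan
    return im,d,W,m
def save(im,n): cv2.imwrite('pics/'+n+'.png',im[...,::-1])
E
python3 - <<'E'
from h import *
print(sensors.sense())
for n in ['top','scene']:
    im,d,W,m=cloud(n); save(im,n+'0'); np.savez(n+'0.npz',im=im,W=W); print(n,m)
E
```

```text
pics
{'t': 0.0, 'q': array([-1.33018856e+00,  3.26980069e-01, -1.93603805e-01,  1.05197929e+00,
        1.06191605e-05,  1.43660708e+00]), 'qvel': array([-0.00026138,  0.00275643, -0.00250667,  0.00087807, -0.00069554,
       -0.00122514]), 'joint_torque': array([ 9.06858022e-04, -4.43401015e+01,  2.62442189e+01,  1.55947404e-02,
        3.29401803e-05, -3.89174586e-07]), 'eef_pos': array([ 201.25405899, -511.3628292 ,  303.07444712]), 'tcp_rot': array([-3.13984312e+00, -2.46902652e-04,  3.74796787e-01]), 'force': array([ 0.38631957, -0.6791115 , -0.38630799]), 'ft_torque': array([-0.02795247, -0.01494901, -0.00014602]), 'grip_width': 85.55759045426808}
top {'fovy': 44.834782509469456, 'cx': 261.15654849228554, 'cy': 192.1020772202773, 'cam_to_world': array([[-1.65143548e-02, -9.82283163e-01,  1.86673684e-01,
         3.66794003e+02],
       [-9.99583183e-01,  2.06410532e-02,  2.01843542e-02,
         8.66409335e+00],
       [-2.36798927e-02, -1.86262544e-01, -9.82214604e-01,
         1.10049961e+03],
       [ 0.00000000e+00,  0.00000000e+00,  0.00000000e+00,
         1.00000000e+00]])}
scene {'fovy': 46.5688087870342, 'cx': 254.55352867499283, 'cy': 193.2739160964702, 'cam_to_world': array([[-6.29086628e-01,  5.99829126e-01, -4.94423941e-01,
         1.06064277e+03],
       [ 7.77202489e-01,  4.97103251e-01, -3.85803899e-01,
         4.29218607e+02],
       [ 1.43633328e-02, -6.26971592e-01, -7.78909698e-01,
         8.66109519e+02],
       [ 0.00000000e+00,  0.00000000e+00,  0.00000000e+00,
         1.00000000e+00]])}
```

View pics/top0.png

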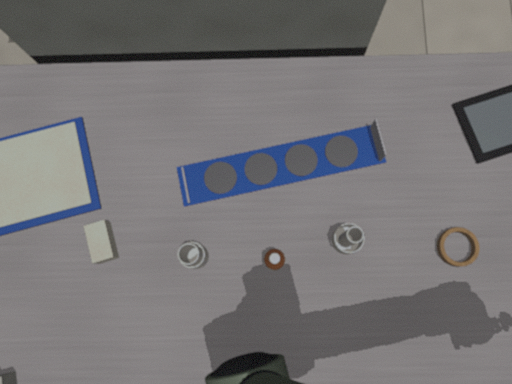

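View pics/scene0.png

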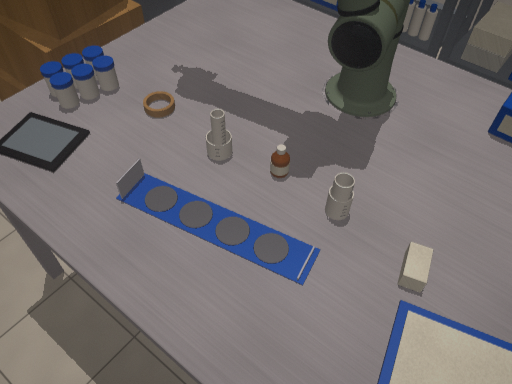

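The top view shows the pads at about (220,178), (261,169), (301,160) and (342,151), with the bookend at (378,141). The nests are at (192,255) and (348,238), and the bottle is at (275,259). In the scene view the slimmest cup is in the nest nearer the bookend side, at (218,130), and the other nest is at (341,195).

```bash
cat >> h.py <<'E'
def circ(p):
    A=np.c_[2*p,np.ones(len(p))]; s=np.linalg.lstsq(A,(p**2).sum(1),rcond=None)[0]
    return s[0],s[1],np.sqrt(s[2]+s[0]**2+s[1]**2)
def ray(m,uv,z):
    f=192/np.tan(np.radians(m['fovy'])/2); T=np.array(m['cam_to_world'])
    uv=np.atleast_2d(uv).astype(float)
    D=np.c_[(uv-[m['cx'],m['cy']])/f,np.ones(len(uv))]@T[:3,:3].T
    return (T[:3,3]+D*((z-T[2,3])/D[:,2])[:,None])[:,:2]
E
python3 - <<'E'
from h import *
for n in ['top','scene']:
    z=np.load(n+'0.npz'); im,W=z['im'],z['W']; m=cams.camera_model(n)
    hsv=cv2.cvtColor(im,cv2.COLOR_RGB2HSV)
    blue=cv2.inRange(hsv,(105,150,60),(125,255,255))
    cs,hi=cv2.findContours(blue,cv2.RETR_CCOMP,cv2.CHAIN_APPROX_NONE)
    print(n,'pads')
    for c,h in zip(cs,hi[0]):
        if h[3]>=0 and cv2.contourArea(c)>300:
            (a,b),ax,th=cv2.fitEllipse(c); p=circ(ray(m,c[:,0],7)); print(np.round([a,b,*p],1))
    # tall points by region
    zz=W[...,2]; print('ztable',np.nanmedian(zz))
    for nm,(x0,y0) in dict(n1=W[255,192,:2],n2=W[238,348,:2],bot=W[259,275,:2]).items() if n=='top' else reg.items():
        if n=='top': reg=globals().setdefault('reg',{}); reg[nm]=(x0,y0)
        sel=(np.hypot(W[...,0]-x0,W[...,1]-y0)<75)&(zz>12)
        print(nm,np.round((x0,y0)),'zmax',np.round(np.nanpercentile(zz[sel],[99,100]),1),np.histogram(zz[sel],bins=range(10,160,10))[0])
        for lo,hi_ in ((50,60),(65,75),(105,115),(125,135),(84,94)):
            s=sel&(zz>lo)&(zz<hi_)
            if s.sum()>8:
                p=W[s][:,:2]; print('  band',lo,s.sum(),np.round([*p.min(0),*p.max(0)],0), np.round(circ(p),1))
E
```

```text
top pads
[219.9 177.3 613.4 130.1  42.7]
[260.4 168.4 633.1  32.   42.5]
[300.7 159.7 652.7 -65.8  42.6]
[ 341.   150.9  672.4 -163.9   42.6]
ztable 0.005322371893271338
n1 [428. 196.] zmax [116.8 118.4] [27 32 29 37 50 77 75 34 33 33 99  0  0  0]
  band 50 50 [397. 158. 450. 205.] [423.3 182.   23.4]
  band 65 110 [398. 157. 453. 207.] [424.5 183.5  24.9]
  band 105 93 [403. 163. 448. 207.] [424.9 184.9  21.3]
  band 84 33 [402. 164. 445. 206.] [424.5 184.   21.4]
n2 [ 450. -149.] zmax [136.4 137.6] [ 43  42  56  52 142  22  26  26  29  24  29  34  75   0]
  band 50 142 [ 423. -198.  491. -131.] [ 457.2 -164.6   30.5]
  band 65 27 [ 440. -180.  471. -146.] [ 456.5 -162.6   16.2]
  band 105 24 [ 440. -179.  472. -146.] [ 456.2 -162.7   16.3]
  band 125 80 [ 440. -181.  473. -146.] [ 456.9 -163.6   16.4]
  band 84 23 [ 441. -179.  472. -147.] [ 456.6 -162.6   16.2]
bot [412.   2.] zmax [93.  94.7] [  0   1   3  21  97 165   4  44  45   0   0   0   0   0]
  band 50 97 [391. -20. 436.  26.] [413.2   2.9  21.5]
  band 65 70 [398. -14. 428.  19.] [413.5   3.   14. ]
  band 84 87 [403.  -7
[... 468 characters left out ...]
nd 84 98 [404. 163. 450. 209.] [427.3 186.7  21.6]
n2 [ 450. -149.] zmax [134.5 137.1] [ 63  81  93 139 131  38  42  45  32  51  62  80  63   0]
  band 50 131 [ 425. -199.  493. -130.] [ 458.8 -164.    29.2]
  band 65 38 [ 448. -172.  477. -145.] [ 459.6 -162.3   16.6]
  band 105 58 [ 442. -180.  477. -145.] [ 459.1 -163.1   16.9]
  band 125 102 [ 441. -181.  477. -144.] [ 459.1 -162.8   16.5]
  band 84 42 [ 455. -175.  477. -146.] [ 460.6 -161.9   15. ]
bot [412.   2.] zmax [91.7 93.7] [37 51 52 55 88 95 31 42 28  0  0  0  0  0]
  band 50 88 [395. -18. 440.  27.] [415.6   4.   21.3]
  band 65 61 [404. -11. 434.  20.] [417.1   3.9  12.3]
  band 84 63 [403.  -6. 426.  16.] [415.8   4.9   8.7]
```

Run:
```python
from h import *
im=np.load('top0.npz')['im']; a=im[215:285,160:225]; b=im[205:275,315:380]
s=np.load('scene0.npz')['im']; c=s[160:230,310:375]; d=s[100:170,187:252]
k=lambda x:cv2.resize(x,(390,300),interpolation=cv2.INTER_CUBIC)
save(np.vstack([np.hstack([k(a),k(b)]),np.hstack([k(c),k(d)])]),'crop0')
```

```text
(no output)
```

View pics/crop0.png

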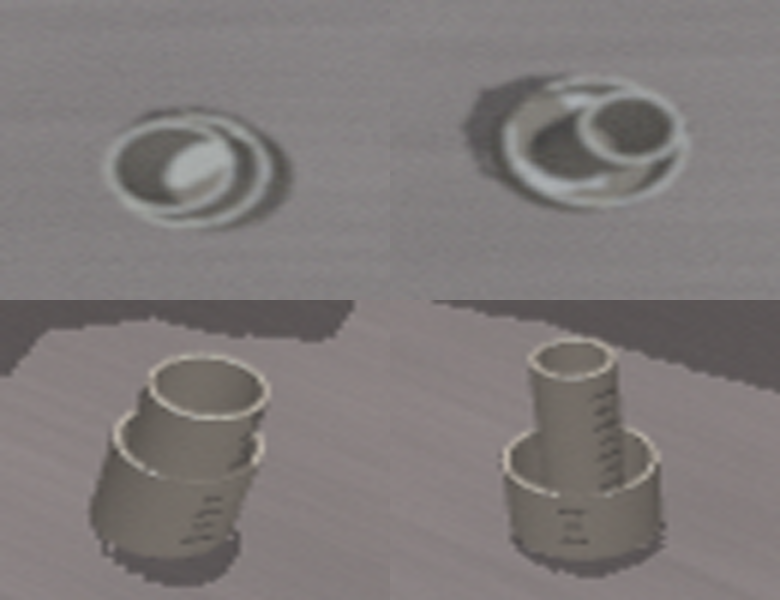

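The wide cup with cup_110 is on the +y side and the one with cup_130 is on the −y side, next to the bookend end. I'll move above cup_130 and turn the jaws across the row.

Call:
{"api": "move_arm", "payload": {"deltas": [{"jaw":0.085,"travel":[0.026,0.035,-0.006],"angular":[0,0,8]},{"jaw":0.085,"travel":[0.051,0.07,-0.013],"angular":[0,0,16]},{"jaw":0.085,"travel":[0.077,0.105,-0.019],"angular":[0,0,24]},{"jaw":0.085,"travel":[0.103,0.14,-0.026],"angular":[0,0,32]},{"jaw":0.085,"travel":[0.128,0.174,-0.032],"angular":[0,0,40]},{"jaw":0.085,"travel":[0.154,0.209,-0.038],"angular":[0,0,48]},{"jaw":0.085,"travel":[0.18,0.244,-0.045],"angular":[0,0,56]},{"jaw":0.085,"travel":[0.205,0.279,-0.051],"angular":[0,0,64]},{"jaw":0.085,"travel":[0.231,0.314,-0.058],"angular":[0,0,72]},{"jaw":0.085,"travel":[0.257,0.349,-0.064],"angular":[0,0,80]}], "newtons": 20}}

```text
t: 1.1
eef_pos: [458.9, -161.1, 239.4]
tcp_rot: [-3.141, -0.0, 1.777]
force: [0.6, -0.1, 0.0]
grip_width: 85.2
```

Call:
{"api": "move_arm", "payload": {"deltas": [{"jaw":0.085,"travel":[0,0,0],"angular":[0,0,0]},{"jaw":0.085,"travel":[0,0,0],"angular":[0,0,0]},{"jaw":0.085,"travel":[0,0,0],"angular":[0,0,0]},{"jaw":0.085,"travel":[0,0,0],"angular":[0,0,0]}]}}

```text
t: 1.5
eef_pos: [457.8, -163.9, 240.0]
tcp_rot: [-3.141, 0.0, 1.769]
force: [0.7, -0.2, 0.4]
grip_width: 84.9
```

Run:
```python
from h import *
s=sensors.sense(); print(s['t'],s['eef_pos'],s['tcp_rot'],s['q'])
im,d,W,m=cloud('wrist'); save(im,'w1'); np.savez('w1.npz',im=im,W=W)
z=W[...,2]; print(np.round(m['cam_to_world'],2),m['cx'],m['cy'])
for lo,hi in((127,142),(48,62)):
    k=(z>lo)&(z<hi)&(np.hypot(W[...,0]-458,W[...,1]+163)<60)
    p=W[k][:,:2]; print(lo,k.sum(),np.round([*p.min(0),*p.max(0)],1) if len(p) else '')
```

```text
1.5 [ 457.80987592 -163.88864168  239.97752872] [-3.14145335e+00  1.81810291e-04  1.76856563e+00] [-4.95602944e-01  2.66039091e-01 -4.53016439e-01  8.51731732e-01
 -2.28862305e-04  8.77424095e-01]
[[ 9.8000e-01  1.9000e-01  6.0000e-02  4.4266e+02]
 [ 2.0000e-01 -9.4000e-01 -2.8000e-01 -9.1990e+01]
 [-0.0000e+00  2.8000e-01 -9.6000e-01  3.1124e+02]
 [ 0.0000e+00  0.0000e+00  0.0000e+00  1.0000e+00]] 249.42681495357982 190.3802872142094
127 984 [ 439.4 -181.3  474.9 -145.5]
48 822 [ 423.3 -191.4  490.6 -130.5]
```

View pics/w1.png

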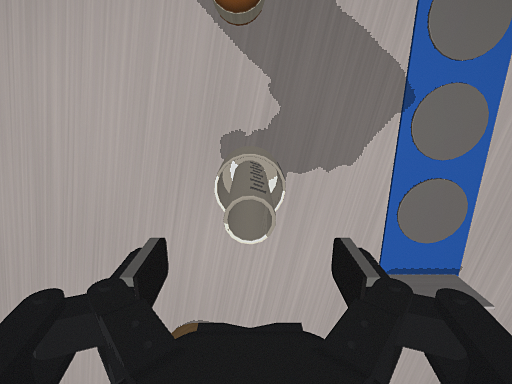

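The wrist view shows the slim cup's rim at (249,220), centred between the fingers, with cup_55's rim behind it at (250,186). I'll descend, grip and check.

Call:
{"api": "move_arm", "payload": {"deltas": [{"jaw":0.085,"travel":[-0.001,0,-0.02],"angular":[0,0,0]},{"jaw":0.085,"travel":[-0.001,0,-0.045],"angular":[0,0,0]},{"jaw":0.085,"travel":[-0.001,0,-0.07],"angular":[0,0,0]},{"jaw":0.085,"travel":[-0.001,0,-0.086],"angular":[0,0,0]},{"jaw":0.085,"travel":[-0.001,0,-0.086],"angular":[0,0,0]},{"jaw":0.06,"travel":[-0.001,0,-0.086],"angular":[0,0,0]},{"jaw":0.05,"travel":[-0.001,0,-0.086],"angular":[0,0,0]},{"jaw":0.04,"travel":[-0.001,0,-0.086],"angular":[0,0,0]},{"jaw":0.034,"travel":[-0.001,0,-0.086],"angular":[0,0,0]},{"jaw":0.028,"travel":[-0.001,0,-0.086],"angular":[0,0,0]}], "newtons": 25}}

```text
t: 2.55
eef_pos: [457.9, -163.3, 154.9]
tcp_rot: [3.14, 0.002, 1.771]
force: [-1.0, 0.6, 6.2]
grip_width: 36.2
```

Call:
{"api": "move_arm", "payload": {"deltas": [{"jaw":0.028,"travel":[0,0,0],"angular":[0,0,0]},{"jaw":0.028,"travel":[0,0,0],"angular":[0,0,0]},{"jaw":0.028,"travel":[0,0,0],"angular":[0,0,0]},{"jaw":0.028,"travel":[0,0,0],"angular":[0,0,0]},{"jaw":0.028,"travel":[0,0,0.005],"angular":[0,0,0]}]}}

```text
t: 3.05
eef_pos: [457.3, -162.7, 159.1]
tcp_rot: [-3.142, -0.0, 1.771]
force: [-0.4, 0.4, -1.0]
grip_width: 36.7
```

Call:
{"api": "move_arm", "payload": {"deltas": [{"jaw":0.028,"travel":[0,0,0.01],"angular":[0,0,0]},{"jaw":0.028,"travel":[0,0,0.02],"angular":[0,0,0]},{"jaw":0.028,"travel":[0,0,0.03],"angular":[0,0,0]},{"jaw":0.028,"travel":[0,0,0.04],"angular":[0,0,0]},{"jaw":0.028,"travel":[0,0,0.05],"angular":[0,0,0]},{"jaw":0.028,"travel":[0,0,0.06],"angular":[0,0,0]},{"jaw":0.028,"travel":[0,0,0.07],"angular":[0,0,0]},{"jaw":0.028,"travel":[0,0,0.08],"angular":[0,0,0]},{"jaw":0.028,"travel":[0,0,0.08],"angular":[0,0,0]},{"jaw":0.028,"travel":[0,0,0.08],"angular":[0,0,0]}]}}

```text
t: 4.05
eef_pos: [457.4, -162.9, 239.0]
tcp_rot: [3.141, 0.0, 1.771]
force: [0.0, 0.2, -1.3]
grip_width: 36.4
```

Run:
```python
from h import *
s=sensors.sense(); print(s['t'],s['eef_pos'],s['force'],s['grip_width'])
im,d,W,m=cloud('scene'); save(cv2.resize(im[60:230,150:380],None,fx=2.5,fy=2.5),'s1')
im2,d,W,m=cloud('wrist'); z=W[...,2]; X,Y=s['eef_pos'][:2]
k=(z>20)&(z<230)&(np.hypot(W[...,0]-X,W[...,1]-Y)<30)&(im2.min(2)>85)
print(np.histogram(z[k],bins=range(40,240,10)))
for lo in range(90,230,10):
    p=W[k&(z>lo)&(z<lo+10)]
    if len(p)>15: print(lo,len(p),np.round([*p[:,:2].min(0),*p[:,:2].max(0)],1))
print(np.round(np.nanmax(z[k]),1))
```

```text
4.05 [ 457.43468562 -162.87983227  239.03078384] [ 0.04348219  0.19266592 -1.33512875] 36.42593813148861
(array([   3,   38,    0,    0,    4,  116,  113,  145,  158,  207,  232,
        263,  333,  629, 1188, 1648, 2131, 2745,   18]), array([ 40,  50,  60,  70,  80,  90, 100, 110, 120, 130, 140, 150, 160,
       170, 180, 190, 200, 210, 220, 230]))
90 116 [ 438.7 -158.2  472.3 -144.9]
100 113 [ 438.9 -158.1  472.4 -144.7]
110 145 [ 438.8 -158.2  472.6 -144.9]
120 158 [ 438.8 -158.6  472.4 -145. ]
130 207 [ 438.9 -158.4  472.5 -144.8]
140 232 [ 438.9 -158.8  472.8 -144.7]
150 263 [ 439.  -158.3  473.  -144.9]
160 333 [ 436.7 -158.5  473.  -144.8]
170 629 [ 429.8 -178.7  478.4 -144.6]
180 1188 [ 429.9 -178.6  478.2 -144.7]
190 1648 [ 430.  -178.9  478.4 -144.6]
200 2131 [ 429.9 -178.9  478.5 -144.6]
210 2745 [ 439.1 -179.   474.4 -144.4]
220 18 [ 439.9 -171.6  472.1 -145.3]
220.4
```

View pics/s1.png

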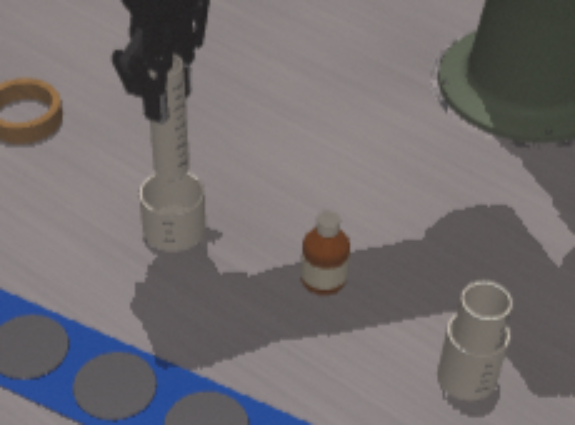

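The held cup is upright and clear, and cup_55, at about (173,210) in the crop, has not moved. I'll carry the tall cup to the pad next to the bookend.

Call:
{"api": "move_arm", "payload": {"deltas": [{"jaw":0.028,"travel":[0.008,0,0],"angular":[0,0,0]},{"jaw":0.028,"travel":[0.024,0,0],"angular":[0,0,0]},{"jaw":0.028,"travel":[0.048,0,0],"angular":[0,0,0]},{"jaw":0.028,"travel":[0.078,0,0],"angular":[0,0,0]},{"jaw":0.028,"travel":[0.108,0,0],"angular":[0,0,0]},{"jaw":0.028,"travel":[0.138,0,0],"angular":[0,0,0]},{"jaw":0.028,"travel":[0.168,0,0],"angular":[0,0,0]},{"jaw":0.028,"travel":[0.192,0,0],"angular":[0,0,0]},{"jaw":0.028,"travel":[0.208,-0.001,0],"angular":[0,0,0]},{"jaw":0.028,"travel":[0.216,-0.001,0],"angular":[0,0,0]}]}}

```text
t: 5.15
eef_pos: [674.8, -163.6, 237.6]
tcp_rot: [-3.141, -0.0, 1.772]
force: [0.0, 0.1, -0.6]
grip_width: 36.2
```

Call:
{"api": "move_arm", "payload": {"deltas": [{"jaw":0.028,"travel":[0,0,-0.005],"angular":[0,0,0]},{"jaw":0.028,"travel":[0,0,-0.015],"angular":[0,0,0]},{"jaw":0.028,"travel":[0,0,-0.03],"angular":[0,0,0]},{"jaw":0.028,"travel":[0,0,-0.045],"angular":[0,0,0]},{"jaw":0.028,"travel":[0,0,-0.06],"angular":[0,0,0]},{"jaw":0.028,"travel":[0,0,-0.07],"angular":[0,0,0]},{"jaw":0.028,"travel":[0,0,-0.075],"angular":[0,0,0]},{"jaw":0.028,"travel":[0,0,-0.075],"angular":[0,0,0]},{"jaw":0.028,"travel":[0,0,-0.075],"angular":[0,0,0]}]}}

```text
t: 6.05
eef_pos: [673.6, -163.9, 164.4]
tcp_rot: [3.141, 0.0, 1.771]
force: [-0.6, 0.8, -0.5]
grip_width: 36.2
```

```bash
cat >> h.py <<'E'
def check(n):
    s=sensors.sense(); im,d,W,m=cloud('wrist'); save(im,n); z=W[...,2]; X,Y=s['eef_pos'][:2]
    print(np.round(s['eef_pos'],1),np.round(s['force'],1),round(s['grip_width'],1),s['t'])
    k=(z>8)&(np.hypot(W[...,0]-X,W[...,1]-Y)<50)&(im.min(2)>85)
    for lo in (10,20,30,50,70,90,110,130):
        p=W[k&(z>lo)&(z<lo+10)]
        if len(p)>15: print(lo,len(p),np.round([*p[:,:2].min(0),*p[:,:2].max(0)],1))
    b=cv2.inRange(cv2.cvtColor(im,cv2.COLOR_RGB2HSV),(105,150,40),(125,255,255))
    cs,h=cv2.findContours(b,cv2.RETR_CCOMP,cv2.CHAIN_APPROX_NONE)
    for c,hh in zip(cs,h[0]):
        if hh[3]>=0 and cv2.contourArea(c)>1500: print('pad',np.round(circ(ray(m,c[:,0],7)),1),np.round(c[:,0].mean(0)))
E
python3 -c "
from h import *
check('w2')"
```

```text
[ 673.6 -163.9  164.4] [-0.6  0.8 -0.5] 36.2 6.05
10 56 [ 648.8 -184.6  703.7 -126.3]
20 116 [ 655.5 -159.1  688.9 -146.1]
30 141 [ 655.4 -159.7  689.1 -144.7]
50 165 [ 655.5 -159.6  689.4 -145.9]
70 234 [ 655.4 -159.4  689.4 -146. ]
90 395 [ 646.5 -179.8  694.6 -146. ]
110 1379 [ 640.4 -180.   702.8 -145.8]
130 2273 [ 632.  -180.1  711.1 -145.2]
pad [651.8 -65.8  40.2] [248.  67.]
```

View pics/w2.png

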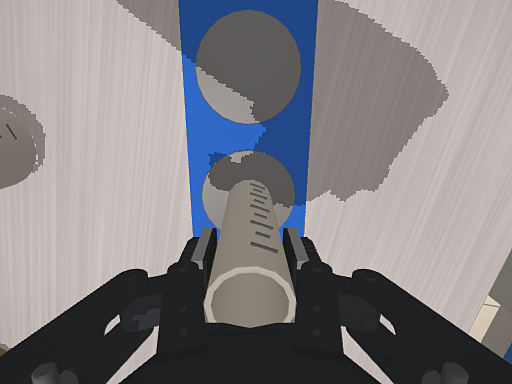

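The cup is centred on the last pad: the pad is at (248,195) in the picture, and the cup is within about 1 mm of it. I'll lower and release.

Call:
{"api": "move_arm", "payload": {"deltas": [{"jaw":0.028,"travel":[-0.001,0,-0.003],"angular":[0,0,0]},{"jaw":0.028,"travel":[-0.001,0,-0.005],"angular":[0,0,0]},{"jaw":0.028,"travel":[-0.001,0,-0.007],"angular":[0,0,0]},{"jaw":0.028,"travel":[-0.001,0,-0.007],"angular":[0,0,0]},{"jaw":0.028,"travel":[-0.001,0,-0.007],"angular":[0,0,0]}]}}

```text
t: 6.6
eef_pos: [672.5, -164.0, 158.0]
tcp_rot: [3.141, 0.001, 1.771]
force: [-2.8, 0.1, 5.1]
grip_width: 36.6
```

Call:
{"api": "move_arm", "payload": {"deltas": [{"jaw":0.037,"travel":[0,0,0],"angular":[0,0,0]},{"jaw":0.04,"travel":[0,0,0],"angular":[0,0,0]},{"jaw":0.05,"travel":[0,0,0],"angular":[0,0,0]},{"jaw":0.065,"travel":[0,0,0],"angular":[0,0,0]},{"jaw":0.08,"travel":[0,0,0],"angular":[0,0,0]},{"jaw":0.08,"travel":[0,0,0.02],"angular":[0,0,0]},{"jaw":0.08,"travel":[0,0,0.06],"angular":[0,0,0]},{"jaw":0.08,"travel":[0,0,0.1],"angular":[0,0,0]},{"jaw":0.08,"travel":[0,0,0.12],"angular":[0,0,0]},{"jaw":0.08,"travel":[0,0,0.12],"angular":[0,0,0]}]}}

```text
t: 7.6
eef_pos: [674.1, -164.4, 281.1]
tcp_rot: [3.135, 0.004, 1.771]
force: [0.4, -0.7, 0.3]
grip_width: 80.2
```

```bash
python3 -c "
from h import *
check('w3')"
```

```text
[ 674.1 -164.4  281.1] [ 0.4 -0.7  0.3] 80.2 7.6
10 41 [ 632.5 -186.9  699.4 -146.2]
20 34 [ 654.3 -179.   685.2 -146.1]
30 52 [ 654.6 -179.1  686.6 -146.2]
50 92 [ 654.3 -179.3  687.1 -146.3]
70 126 [ 654.3 -179.5  686.7 -145.9]
90 166 [ 654.1 -179.2  686.1 -146.1]
110 217 [ 654.1 -179.2  687.8 -146.2]
130 631 [ 653.8 -181.6  689.  -146.2]
pad [ 674.1 -178.1   48.2] [246. 176.]
pad [651.8 -65.7  40.4] [247.  80.]
```

cup_130 stands within about 1 mm of its pad's centre. Next is the other nest.

Call:
{"api": "move_arm", "payload": {"deltas": [{"jaw":0.085,"travel":[-0.025,0.035,0],"angular":[0,0,0]},{"jaw":0.085,"travel":[-0.05,0.07,0],"angular":[0,0,0]},{"jaw":0.085,"travel":[-0.074,0.105,-0.005],"angular":[0,0,0]},{"jaw":0.085,"travel":[-0.098,0.14,-0.01],"angular":[0,0,0]},{"jaw":0.085,"travel":[-0.123,0.175,-0.015],"angular":[0,0,0]},{"jaw":0.085,"travel":[-0.148,0.21,-0.02],"angular":[0,0,0]},{"jaw":0.085,"travel":[-0.172,0.245,-0.025],"angular":[0,0,0]},{"jaw":0.085,"travel":[-0.197,0.28,-0.03],"angular":[0,0,0]},{"jaw":0.085,"travel":[-0.222,0.315,-0.035],"angular":[0,0,0]},{"jaw":0.085,"travel":[-0.246,0.349,-0.038],"angular":[0,0,0]}]}}

```text
t: 8.65
eef_pos: [423.7, 186.0, 236.7]
tcp_rot: [-3.138, 0.0, 1.771]
force: [-0.4, 0.5, 0.2]
grip_width: 85.1
```

Call:
{"api": "move_arm", "payload": {"deltas": [{"jaw":0.085,"travel":[0,0,0],"angular":[0,0,0]},{"jaw":0.085,"travel":[0,0,0],"angular":[0,0,0]},{"jaw":0.085,"travel":[0,0,0],"angular":[0,0,0]},{"jaw":0.085,"travel":[0,0,0],"angular":[0,0,0]}]}}

```text
t: 9.05
eef_pos: [427.0, 184.3, 238.5]
tcp_rot: [-3.141, 0.0, 1.769]
force: [0.7, 0.1, 0.1]
grip_width: 84.9
```

```bash
python3 -c "
from h import *
check('w4')"
```

```text
[427.  184.3 238.5] [0.7 0.1 0.1] 84.9 9.05
10 189 [396.8 166.1 450.9 215.5]
20 166 [396.4 166.1 450.8 215.6]
30 194 [398.  166.2 450.9 215.4]
50 308 [396.8 166.1 450.8 215.6]
70 652 [396.5 166.  453.5 215.5]
90 379 [402.1 166.  444.6 209.3]
110 901 [401.7 163.5 447.1 209.5]
```

View pics/w4.png

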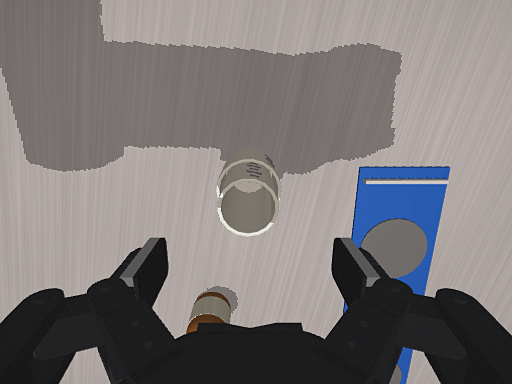

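The cup_110 rim is at (247,207) in the wrist view, concentric with cup_70. I'll shift slightly, descend and grip.

Call:
{"api": "move_arm", "payload": {"deltas": [{"jaw":0.085,"travel":[-0.0015,0.002,-0.02],"angular":[0,0,0]},{"jaw":0.085,"travel":[-0.0015,0.002,-0.045],"angular":[0,0,0]},{"jaw":0.085,"travel":[-0.0015,0.002,-0.07],"angular":[0,0,0]},{"jaw":0.085,"travel":[-0.0015,0.002,-0.086],"angular":[0,0,0]},{"jaw":0.085,"travel":[-0.0015,0.002,-0.086],"angular":[0,0,0]},{"jaw":0.065,"travel":[-0.0015,0.002,-0.086],"angular":[0,0,0]},{"jaw":0.055,"travel":[-0.0015,0.002,-0.086],"angular":[0,0,0]},{"jaw":0.048,"travel":[-0.0015,0.002,-0.086],"angular":[0,0,0]},{"jaw":0.042,"travel":[-0.0015,0.002,-0.086],"angular":[0,0,0]},{"jaw":0.038,"travel":[-0.0015,0.002,-0.086],"angular":[0,0,0]}]}}

```text
t: 10.1
eef_pos: [425.5, 187.3, 154.0]
tcp_rot: [3.14, 0.0, 1.771]
force: [-1.4, -0.3, 6.7]
grip_width: 45.2
```

Call:
{"api": "move_arm", "payload": {"deltas": [{"jaw":0.038,"travel":[0,0,0],"angular":[0,0,0]},{"jaw":0.038,"travel":[0,0,0],"angular":[0,0,0]},{"jaw":0.038,"travel":[0,0,0],"angular":[0,0,0]},{"jaw":0.038,"travel":[0,0,0.005],"angular":[0,0,0]}]}}

```text
t: 10.5
eef_pos: [424.7, 187.2, 158.1]
tcp_rot: [-3.142, -0.0, 1.771]
force: [-0.5, -0.2, -0.8]
grip_width: 45.5
```

Gripped at 45.5 mm. I'll lift by 85 mm in all and check.

Call:
{"api": "move_arm", "payload": {"deltas": [{"jaw":0.038,"travel":[0,0,0.008],"angular":[0,0,0]},{"jaw":0.038,"travel":[0,0,0.016],"angular":[0,0,0]},{"jaw":0.038,"travel":[0,0,0.026],"angular":[0,0,0]},{"jaw":0.038,"travel":[0,0,0.038],"angular":[0,0,0]},{"jaw":0.038,"travel":[0,0,0.05],"angular":[0,0,0]},{"jaw":0.038,"travel":[0,0,0.062],"angular":[0,0,0]},{"jaw":0.038,"travel":[0,0,0.072],"angular":[0,0,0]},{"jaw":0.038,"travel":[0,0,0.08],"angular":[0,0,0]},{"jaw":0.038,"travel":[0,0,0.08],"angular":[0,0,0]},{"jaw":0.038,"travel":[0,0,0.08],"angular":[0,0,0]}]}}

```text
t: 11.5
eef_pos: [424.8, 187.1, 237.9]
tcp_rot: [3.141, -0.0, 1.771]
force: [-0.2, -0.1, -0.3]
grip_width: 45.1
```

Run:
```python
from h import *
check('w5'); im,d,W,m=cloud('scene'); save(cv2.resize(im[80:260,150:400],None,fx=2.5,fy=2.5),'s2')
```

```text
[424.8 187.1 237.9] [-0.2 -0.1 -0.3] 45.1 11.5
10 77 [396.6 176.5 450.8 215.4]
20 75 [397.9 177.5 451.  215.5]
30 90 [396.5 177.9 450.8 215.5]
50 111 [396.9 180.1 450.9 215.7]
70 359 [396.4 175.1 453.5 215.3]
90 138 [400.9 189.1 444.1 209.3]
110 181 [401.1 166.1 443.6 210. ]
130 534 [401.1 165.8 443.8 209.9]
```

View pics/s2.png

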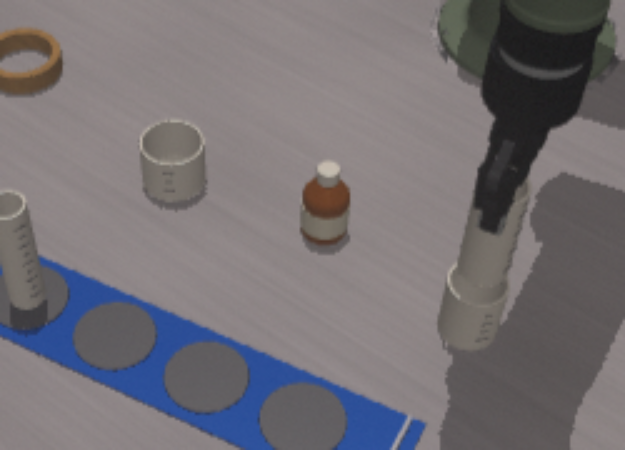

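cup_110 hangs upright above cup_70, which has not moved, and cup_130 stands on the pad beside the bookend. I'll carry cup_110 to pad 2.

Call:
{"api": "move_arm", "payload": {"deltas": [{"jaw":0.038,"travel":[0.009,-0.01,0],"angular":[0,0,0]},{"jaw":0.038,"travel":[0.027,-0.03,0],"angular":[0,0,0]},{"jaw":0.038,"travel":[0.052,-0.058,0],"angular":[0,0,0]},{"jaw":0.038,"travel":[0.082,-0.091,0],"angular":[0,0,0]},{"jaw":0.038,"travel":[0.114,-0.127,0],"angular":[0,0,0]},{"jaw":0.038,"travel":[0.146,-0.162,0],"angular":[0,0,0]},{"jaw":0.038,"travel":[0.176,-0.195,0],"angular":[0,0,0]},{"jaw":0.038,"travel":[0.201,-0.223,0],"angular":[0,0,0]},{"jaw":0.038,"travel":[0.219,-0.243,0],"angular":[0,0,0]},{"jaw":0.038,"travel":[0.228,-0.253,0],"angular":[0,0,0]}]}}

```text
t: 12.6
eef_pos: [654.4, -69.4, 236.7]
tcp_rot: [-3.141, 0.001, 1.768]
force: [-0.1, 0.4, -1.0]
grip_width: 45.5
```

Call:
{"api": "move_arm", "payload": {"deltas": [{"jaw":0.038,"travel":[0,0,-0.005],"angular":[0,0,0]},{"jaw":0.038,"travel":[0,0,-0.015],"angular":[0,0,0]},{"jaw":0.038,"travel":[0,0,-0.03],"angular":[0,0,0]},{"jaw":0.038,"travel":[0,0,-0.045],"angular":[0,0,0]},{"jaw":0.038,"travel":[0,0,-0.06],"angular":[0,0,0]},{"jaw":0.038,"travel":[0,0,-0.07],"angular":[0,0,0]},{"jaw":0.038,"travel":[0,0,-0.075],"angular":[0,0,0]},{"jaw":0.038,"travel":[0,0,-0.075],"angular":[0,0,0]},{"jaw":0.038,"travel":[0,0,-0.075],"angular":[0,0,0]}]}}

```text
t: 13.5
eef_pos: [653.0, -65.7, 163.3]
tcp_rot: [3.141, 0.0, 1.771]
force: [0.2, 0.1, -0.6]
grip_width: 45.3
```

```bash
python3 -c "
from h import *
check('w6')"
```

```text
[653.  -65.7 163.3] [ 0.2  0.1 -0.6] 45.3 13.5
10 64 [629.3 -63.5 679.4 -28.5]
20 134 [629.2 -63.6 671.5 -43.4]
30 177 [629.1 -64.3 671.7 -43.2]
50 424 [629.3 -86.9 672.2 -43. ]
70 749 [629.6 -87.  672.8 -43.3]
90 1232 [621.4 -87.2 678.8 -43.1]
110 2069 [615.2 -87.3 686.1 -43. ]
130 160 [606.5 -70.7 695.  -44. ]
pad [632.   32.3  40.2] [249.  67.]
```

Call:
{"api": "move_arm", "payload": {"deltas": [{"jaw":0.038,"travel":[0.001,0,-0.003],"angular":[0,0,0]},{"jaw":0.038,"travel":[0.001,0,-0.005],"angular":[0,0,0]},{"jaw":0.038,"travel":[0.001,0,-0.007],"angular":[0,0,0]},{"jaw":0.038,"travel":[0.001,0,-0.007],"angular":[0,0,0]},{"jaw":0.038,"travel":[0.001,0,-0.007],"angular":[0,0,0]}]}}

```text
t: 14.05
eef_pos: [654.1, -66.0, 157.1]
tcp_rot: [3.141, 0.001, 1.771]
force: [-1.9, 1.0, 5.7]
grip_width: 44.6
```

Call:
{"api": "move_arm", "payload": {"deltas": [{"jaw":0.047,"travel":[0,0,0],"angular":[0,0,0]},{"jaw":0.05,"travel":[0,0,0],"angular":[0,0,0]},{"jaw":0.06,"travel":[0,0,0],"angular":[0,0,0]},{"jaw":0.07,"travel":[0,0,0],"angular":[0,0,0]},{"jaw":0.08,"travel":[0,0,0],"angular":[0,0,0]},{"jaw":0.08,"travel":[0,0,0.02],"angular":[0,0,0]},{"jaw":0.08,"travel":[0,0,0.06],"angular":[0,0,0]},{"jaw":0.08,"travel":[0,0,0.09],"angular":[0,0,0]},{"jaw":0.08,"travel":[0,0,0.1],"angular":[0,0,0]},{"jaw":0.08,"travel":[0,0,0.1],"angular":[0,0,0]}]}}

```text
t: 15.05
eef_pos: [654.7, -66.0, 257.5]
tcp_rot: [3.138, 0.001, 1.771]
force: [0.8, -0.4, -0.0]
grip_width: 79.9
```

```bash
python3 -c "
from h import *
check('w7')"
```

```text
[654.7 -66.  257.5] [ 0.8 -0.4 -0. ] 79.9 15.05
10 285 [621.4 -87.1 671.6 -44.1]
20 135 [630.3 -87.1 672.2 -44. ]
30 146 [630.2 -87.3 672.1 -43.8]
50 192 [630.2 -87.3 672.5 -44. ]
70 237 [630.1 -87.3 672.9 -43.9]
90 299 [630.6 -87.4 672.9 -43.4]
110 873 [630.3 -89.7 675.3 -44.1]
pad [632.   32.3  40.4] [247.  79.]
```

cup_110 is placed within 1 mm. I'll go back for cup_70.

Call:
{"api": "move_arm", "payload": {"deltas": [{"jaw":0.085,"travel":[-0.02,0.025,0],"angular":[0,0,0]},{"jaw":0.085,"travel":[-0.045,0.05,0],"angular":[0,0,0]},{"jaw":0.085,"travel":[-0.07,0.078,0],"angular":[0,0,0]},{"jaw":0.085,"travel":[-0.1,0.11,-0.01],"angular":[0,0,0]},{"jaw":0.085,"travel":[-0.13,0.144,-0.02],"angular":[0,0,0]},{"jaw":0.085,"travel":[-0.16,0.177,-0.03],"angular":[0,0,0]},{"jaw":0.085,"travel":[-0.19,0.21,-0.045],"angular":[0,0,0]},{"jaw":0.085,"travel":[-0.215,0.237,-0.06],"angular":[0,0,0]},{"jaw":0.085,"travel":[-0.228,0.253,-0.065],"angular":[0,0,0]},{"jaw":0.085,"travel":[-0.228,0.253,-0.065],"angular":[0,0,0]}]}}

```text
t: 16.1
eef_pos: [421.7, 188.1, 188.2]
tcp_rot: [-3.135, -0.0, 1.775]
force: [0.8, -0.5, 1.0]
grip_width: 85.0
```

Call:
{"api": "move_arm", "payload": {"deltas": [{"jaw":0.085,"travel":[0,0,0],"angular":[0,0,0]},{"jaw":0.085,"travel":[0,0,0],"angular":[0,0,0]},{"jaw":0.085,"travel":[0,0,0],"angular":[0,0,0]}]}}

```text
t: 16.4
eef_pos: [426.8, 186.5, 190.9]
tcp_rot: [3.141, 0.0, 1.769]
force: [0.4, 0.4, 0.4]
grip_width: 85.1
```

```bash
python3 -c "
from h import *
check('w8')"
```

```text
[426.8 186.5 190.9] [0.4 0.4 0.4] 85.1 16.4
10 340 [397.1 160.1 450.8 215.5]
20 382 [396.5 160.2 451.  215.6]
30 435 [397.3 160.3 450.9 215.5]
50 567 [397.4 160.1 451.1 215.6]
70 901 [396.3 158.2 453.4 215.3]
130 33 [377.9 171.3 470.9 207.7]
```

Call:
{"api": "move_arm", "payload": {"deltas": [{"jaw":0.085,"travel":[-0.001,0,-0.02],"angular":[0,0,0]},{"jaw":0.085,"travel":[-0.001,0,-0.045],"angular":[0,0,0]},{"jaw":0.085,"travel":[-0.001,0,-0.07],"angular":[0,0,0]},{"jaw":0.085,"travel":[-0.001,0,-0.09],"angular":[0,0,0]},{"jaw":0.085,"travel":[-0.001,0,-0.099],"angular":[0,0,0]},{"jaw":0.085,"travel":[-0.001,0,-0.099],"angular":[0,0,0]},{"jaw":0.07,"travel":[-0.001,0,-0.099],"angular":[0,0,0]},{"jaw":0.062,"travel":[-0.001,0,-0.099],"angular":[0,0,0]},{"jaw":0.056,"travel":[-0.001,0,-0.099],"angular":[0,0,0]},{"jaw":0.05,"travel":[-0.001,0,-0.099],"angular":[0,0,0]}]}}

```text
t: 17.45
eef_pos: [425.7, 187.3, 93.1]
tcp_rot: [3.139, 0.0, 1.771]
force: [-0.2, -1.5, 6.4]
grip_width: 57.5
```

Call:
{"api": "move_arm", "payload": {"deltas": [{"jaw":0.05,"travel":[0,0,0],"angular":[0,0,0]},{"jaw":0.05,"travel":[0,0,0],"angular":[0,0,0]},{"jaw":0.05,"travel":[0,0,0],"angular":[0,0,0]},{"jaw":0.05,"travel":[0,0,0.005],"angular":[0,0,0]}]}}

```text
t: 17.85
eef_pos: [424.9, 187.2, 97.3]
tcp_rot: [3.141, -0.0, 1.771]
force: [-0.8, 0.6, -0.8]
grip_width: 57.4
```

Gripped at 57.4 mm. I'll lift and carry it to pad 3.

Call:
{"api": "move_arm", "payload": {"deltas": [{"jaw":0.05,"travel":[0,0,0.008],"angular":[0,0,0]},{"jaw":0.05,"travel":[0,0,0.02],"angular":[0,0,0]},{"jaw":0.05,"travel":[0,0,0.035],"angular":[0,0,0]},{"jaw":0.05,"travel":[0,0,0.05],"angular":[0,0,0]},{"jaw":0.05,"travel":[0,0,0.065],"angular":[0,0,0]},{"jaw":0.05,"travel":[0,0,0.077],"angular":[0,0,0]},{"jaw":0.05,"travel":[0,0,0.085],"angular":[0,0,0]},{"jaw":0.05,"travel":[0,0,0.085],"angular":[0,0,0]}]}}

```text
t: 18.65
eef_pos: [425.5, 187.4, 183.2]
tcp_rot: [3.139, -0.0, 1.771]
force: [-0.3, 0.5, -0.9]
grip_width: 58.1
```

Call:
{"api": "move_arm", "payload": {"deltas": [{"jaw":0.05,"travel":[0.008,-0.006,0],"angular":[0,0,0]},{"jaw":0.05,"travel":[0.025,-0.019,0],"angular":[0,0,0]},{"jaw":0.05,"travel":[0.05,-0.037,0],"angular":[0,0,0]},{"jaw":0.05,"travel":[0.077,-0.057,0],"angular":[0,0,0]},{"jaw":0.05,"travel":[0.104,-0.077,0],"angular":[0,0,0]},{"jaw":0.05,"travel":[0.131,-0.098,0],"angular":[0,0,0]},{"jaw":0.05,"travel":[0.158,-0.118,0],"angular":[0,0,0]},{"jaw":0.05,"travel":[0.183,-0.136,0],"angular":[0,0,0]},{"jaw":0.05,"travel":[0.2,-0.149,0],"angular":[0,0,0]},{"jaw":0.05,"travel":[0.208,-0.155,0],"angular":[0,0,0]}]}}

```text
t: 19.65
eef_pos: [634.2, 30.1, 180.6]
tcp_rot: [-3.141, 0.0, 1.769]
force: [-0.8, 0.5, -1.3]
grip_width: 57.8
```

Call:
{"api": "move_arm", "payload": {"deltas": [{"jaw":0.05,"travel":[0,0,-0.005],"angular":[0,0,0]},{"jaw":0.05,"travel":[0,0,-0.015],"angular":[0,0,0]},{"jaw":0.05,"travel":[0,0,-0.03],"angular":[0,0,0]},{"jaw":0.05,"travel":[0,0,-0.045],"angular":[0,0,0]},{"jaw":0.05,"travel":[0,0,-0.055],"angular":[0,0,0]},{"jaw":0.05,"travel":[0,0,-0.06],"angular":[0,0,0]},{"jaw":0.05,"travel":[0,0,-0.06],"angular":[0,0,0]},{"jaw":0.05,"travel":[0,0,-0.06],"angular":[0,0,0]}]}}

```text
t: 20.45
eef_pos: [633.0, 32.4, 122.3]
tcp_rot: [3.141, 0.0, 1.771]
force: [-0.1, -0.7, -0.8]
grip_width: 57.7
```

```bash
python3 -c "
from h import *
check('w9')"
```

```text
[633.   32.4 122.3] [-0.1 -0.7 -0.8] 57.7 20.45
30 1880 [603.9   4.9 657.   60.7]
50 1560 [598.8   5.  662.9  60.8]
70 2678 [589.    4.6 672.7  60.9]
90 2713 [583.   10.7 679.5  61.1]
130 20 [601.2  35.4 658.3  56.8]
```

View pics/w9.png

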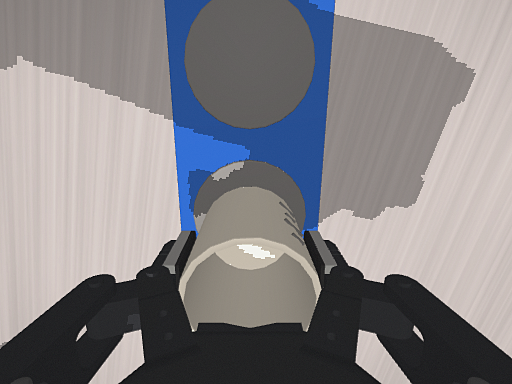

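cup_70 hangs upright over pad 3, whose visible edge is at (249,165). I'll lower the last 23 mm.

Call:
{"api": "move_arm", "payload": {"deltas": [{"jaw":0.05,"travel":[0.0005,0,-0.008],"angular":[0,0,0]},{"jaw":0.05,"travel":[0.0005,0,-0.014],"angular":[0,0,0]},{"jaw":0.05,"travel":[0.0005,0,-0.018],"angular":[0,0,0]},{"jaw":0.05,"travel":[0.0005,0,-0.02],"angular":[0,0,0]},{"jaw":0.05,"travel":[0.0005,0,-0.022],"angular":[0,0,0]},{"jaw":0.05,"travel":[0.0005,0,-0.023],"angular":[0,0,0]},{"jaw":0.05,"travel":[0.0005,0,-0.023],"angular":[0,0,0]}]}}

```text
t: 21.2
eef_pos: [633.1, 32.2, 100.1]
tcp_rot: [-3.141, 0.0, 1.771]
force: [-4.4, -0.0, 7.8]
grip_width: 58.0
```

Call:
{"api": "move_arm", "payload": {"deltas": [{"jaw":0.059,"travel":[0,0,0],"angular":[0,0,0]},{"jaw":0.062,"travel":[0,0,0],"angular":[0,0,0]},{"jaw":0.072,"travel":[0,0,0],"angular":[0,0,0]},{"jaw":0.085,"travel":[0,0,0],"angular":[0,0,0]},{"jaw":0.085,"travel":[0,0,0],"angular":[0,0,0]},{"jaw":0.085,"travel":[0,0,0.02],"angular":[0,0,0]},{"jaw":0.085,"travel":[0,0,0.05],"angular":[0,0,0]},{"jaw":0.085,"travel":[0,0,0.09],"angular":[0,0,0]},{"jaw":0.085,"travel":[0,0,0.12],"angular":[0,0,0]},{"jaw":0.085,"travel":[0,0,0.12],"angular":[0,0,0]}]}}

```text
t: 22.2
eef_pos: [636.1, 32.0, 224.1]
tcp_rot: [3.133, 0.002, 1.771]
force: [0.4, -0.5, 0.6]
grip_width: 85.1
```

```bash
python3 -c "
from h import *
check('w10')"
```

```text
[636.1  32.  224.1] [ 0.4 -0.5  0.6] 85.1 22.2
10 1463 [596.4   5.3 658.6  60.5]
20 281 [606.    5.  658.7  60.3]
30 302 [605.3   5.3 658.8  60.3]
50 384 [604.3   5.1 658.7  60.3]
70 1071 [604.    3.2 661.2  60.5]
pad [612.2 130.3  40.3] [244.  75.]
```

Call:
{"api": "move_arm", "payload": {"deltas": [{"jaw":0.085,"travel":[-0.02,-0.02,0.01],"angular":[0,0,0]},{"jaw":0.085,"travel":[-0.045,-0.045,0.01],"angular":[0,0,0]},{"jaw":0.085,"travel":[-0.07,-0.075,0.01],"angular":[0,0,0]},{"jaw":0.085,"travel":[-0.095,-0.105,0.01],"angular":[0,0,0]},{"jaw":0.085,"travel":[-0.12,-0.135,0],"angular":[0,0,0]},{"jaw":0.085,"travel":[-0.145,-0.165,-0.02],"angular":[0,0,0]},{"jaw":0.085,"travel":[-0.165,-0.185,-0.035],"angular":[0,0,0]},{"jaw":0.085,"travel":[-0.1755,-0.197,-0.04],"angular":[0,0,0]},{"jaw":0.085,"travel":[-0.1755,-0.197,-0.04],"angular":[0,0,0]},{"jaw":0.085,"travel":[-0.1755,-0.197,-0.04],"angular":[0,0,0]}]}}

```text
t: 23.25
eef_pos: [457.5, -164.7, 178.1]
tcp_rot: [-3.141, -0.001, 1.77]
force: [0.1, 0.6, 0.1]
grip_width: 85.0
```

Call:
{"api": "move_arm", "payload": {"deltas": [{"jaw":0.085,"travel":[0,0,0],"angular":[0,0,0]},{"jaw":0.085,"travel":[0,0,0],"angular":[0,0,0]},{"jaw":0.085,"travel":[0,0,0],"angular":[0,0,0]}]}}

```text
t: 23.55
eef_pos: [458.4, -164.3, 179.1]
tcp_rot: [3.141, 0.0, 1.772]
force: [-0.1, 0.0, -0.1]
grip_width: 85.1
```

```bash
python3 -c "
from h import *
check('w11')"
```

```text
[ 458.4 -164.3  179.1] [-0.1  0.  -0.1] 85.1 23.55
10 458 [ 425.2 -195.7  488.  -130.4]
20 539 [ 425.3 -195.8  488.2 -130.5]
30 598 [ 425.3 -195.6  488.1 -130.4]
50 1390 [ 423.7 -198.   490.6 -130.4]
```

View pics/w11.png

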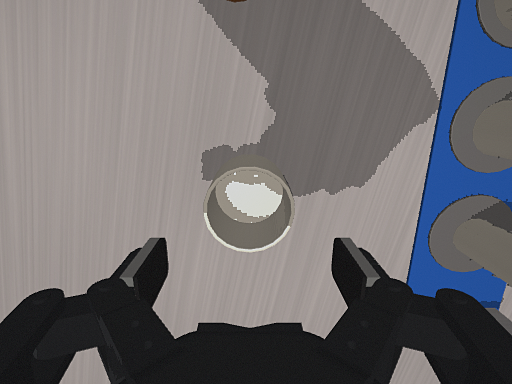

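cup_55 is empty and centred at (249,210) between the fingers. I'll grip it.

Call:
{"api": "move_arm", "payload": {"deltas": [{"jaw":0.0854,"travel":[-0.0005,0,-0.02],"angular":[0,0,0]},{"jaw":0.0854,"travel":[-0.0005,0,-0.045],"angular":[0,0,0]},{"jaw":0.0854,"travel":[-0.0005,0,-0.065],"angular":[0,0,0]},{"jaw":0.0854,"travel":[-0.0005,0,-0.082],"angular":[0,0,0]},{"jaw":0.0854,"travel":[-0.0005,0,-0.094],"angular":[0,0,0]},{"jaw":0.0854,"travel":[-0.0005,0,-0.094],"angular":[0,0,0]},{"jaw":0.076,"travel":[-0.0005,0,-0.094],"angular":[0,0,0]},{"jaw":0.07,"travel":[-0.0005,0,-0.094],"angular":[0,0,0]},{"jaw":0.065,"travel":[-0.0005,0,-0.094],"angular":[0,0,0]},{"jaw":0.06,"travel":[-0.0005,0,-0.094],"angular":[0,0,0]}]}}

```text
t: 24.6
eef_pos: [458.0, -165.1, 86.0]
tcp_rot: [3.14, 0.001, 1.771]
force: [-1.6, 0.4, 6.0]
grip_width: 68.3
```

Call:
{"api": "move_arm", "payload": {"deltas": [{"jaw":0.06,"travel":[0,0,0],"angular":[0,0,0]},{"jaw":0.06,"travel":[0,0,0],"angular":[0,0,0]},{"jaw":0.06,"travel":[0,0,0],"angular":[0,0,0]},{"jaw":0.06,"travel":[0,0,0.005],"angular":[0,0,0]}]}}

```text
t: 25.0
eef_pos: [457.4, -164.8, 90.3]
tcp_rot: [3.141, 0.0, 1.771]
force: [-0.1, -0.2, -2.0]
grip_width: 68.2
```

Call:
{"api": "move_arm", "payload": {"deltas": [{"jaw":0.06,"travel":[0,0,0.008],"angular":[0,0,0]},{"jaw":0.06,"travel":[0,0,0.02],"angular":[0,0,0]},{"jaw":0.06,"travel":[0,0,0.035],"angular":[0,0,0]},{"jaw":0.06,"travel":[0,0,0.052],"angular":[0,0,0]},{"jaw":0.06,"travel":[0,0,0.07],"angular":[0,0,0]},{"jaw":0.06,"travel":[0,0,0.087],"angular":[0,0,0]},{"jaw":0.06,"travel":[0,0,0.1],"angular":[0,0,0]},{"jaw":0.06,"travel":[0,0,0.11],"angular":[0,0,0]},{"jaw":0.06,"travel":[0,0,0.11],"angular":[0,0,0]}]}}

```text
t: 25.9
eef_pos: [458.1, -165.2, 201.7]
tcp_rot: [3.139, 0.002, 1.771]
force: [0.2, -0.0, -0.9]
grip_width: 68.3
```

Call:
{"api": "move_arm", "payload": {"deltas": [{"jaw":0.06,"travel":[0.006,0.012,0],"angular":[0,0,0]},{"jaw":0.06,"travel":[0.019,0.035,0],"angular":[0,0,0]},{"jaw":0.06,"travel":[0.036,0.068,0],"angular":[0,0,0]},{"jaw":0.06,"travel":[0.056,0.106,0],"angular":[0,0,0]},{"jaw":0.06,"travel":[0.078,0.148,0],"angular":[0,0,0]},{"jaw":0.06,"travel":[0.1,0.189,0],"angular":[0,0,0]},{"jaw":0.06,"travel":[0.12,0.227,0],"angular":[0,0,0]},{"jaw":0.06,"travel":[0.137,0.26,0],"angular":[0,0,0]},{"jaw":0.06,"travel":[0.149,0.283,0],"angular":[0,0,0]},{"jaw":0.06,"travel":[0.156,0.295,0],"angular":[0,0,0]}]}}

```text
t: 26.9
eef_pos: [613.3, 133.3, 198.5]
tcp_rot: [-3.14, -0.001, 1.774]
force: [0.0, -0.9, 0.2]
grip_width: 68.3
```

Call:
{"api": "move_arm", "payload": {"deltas": [{"jaw":0.06,"travel":[0,0,-0.005],"angular":[0,0,0]},{"jaw":0.06,"travel":[0,0,-0.015],"angular":[0,0,0]},{"jaw":0.06,"travel":[0,0,-0.03],"angular":[0,0,0]},{"jaw":0.06,"travel":[0,0,-0.05],"angular":[0,0,0]},{"jaw":0.06,"travel":[0,0,-0.067],"angular":[0,0,0]},{"jaw":0.06,"travel":[0,0,-0.08],"angular":[0,0,0]},{"jaw":0.06,"travel":[0,0,-0.085],"angular":[0,0,0]},{"jaw":0.06,"travel":[0,0,-0.085],"angular":[0,0,0]},{"jaw":0.06,"travel":[0,0,-0.085],"angular":[0,0,0]}]}}

```text
t: 27.8
eef_pos: [613.7, 129.9, 115.4]
tcp_rot: [3.141, 0.0, 1.771]
force: [0.0, -0.6, -0.8]
grip_width: 68.4
```

```bash
python3 -c "
from h import *
check('w12')"
```

```text
[613.7 129.9 115.4] [ 0.  -0.6 -0.8] 68.4 27.8
30 5622 [580.7  99.1 643.9 164.8]
50 2332 [566.7  98.7 650.5 164.6]
70 2901 [564.5  99.3 658.7 164.9]
```

View pics/w12.png

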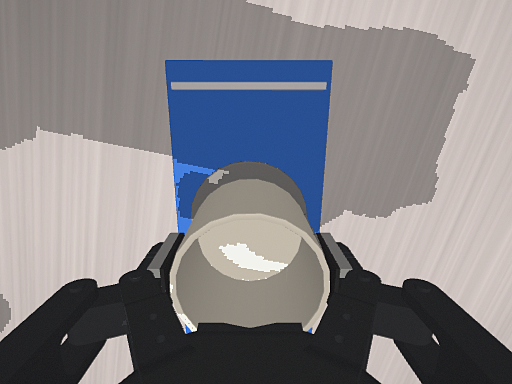

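cup_55 is over the last pad (its upper edge is at (250,163)) and upright. I'll lower the last 23 mm.

Call:
{"api": "move_arm", "payload": {"deltas": [{"jaw":0.06,"travel":[0,0,-0.008],"angular":[0,0,0]},{"jaw":0.06,"travel":[0,0,-0.014],"angular":[0,0,0]},{"jaw":0.06,"travel":[0,0,-0.018],"angular":[0,0,0]},{"jaw":0.06,"travel":[0,0,-0.02],"angular":[0,0,0]},{"jaw":0.06,"travel":[0,0,-0.022],"angular":[0,0,0]},{"jaw":0.06,"travel":[0,0,-0.023],"angular":[0,0,0]},{"jaw":0.06,"travel":[0,0,-0.023],"angular":[0,0,0]}]}}

```text
t: 28.55
eef_pos: [613.1, 130.2, 93.1]
tcp_rot: [-3.141, 0.0, 1.771]
force: [-5.2, -1.0, 9.1]
grip_width: 68.5
```

Call:
{"api": "move_arm", "payload": {"deltas": [{"jaw":0.069,"travel":[0,0,0],"angular":[0,0,0]},{"jaw":0.072,"travel":[0,0,0],"angular":[0,0,0]},{"jaw":0.078,"travel":[0,0,0],"angular":[0,0,0]},{"jaw":0.0854,"travel":[0,0,0],"angular":[0,0,0]},{"jaw":0.0854,"travel":[0,0,0],"angular":[0,0,0]},{"jaw":0.0854,"travel":[0,0,0.015],"angular":[0,0,0]},{"jaw":0.0854,"travel":[0,0,0.045],"angular":[0,0,0]},{"jaw":0.0854,"travel":[0,0,0.08],"angular":[0,0,0]},{"jaw":0.0854,"travel":[0,0,0.12],"angular":[0,0,0]},{"jaw":0.0854,"travel":[0,0,0.16],"angular":[0,0,0]}]}}

```text
t: 29.55
eef_pos: [613.1, 130.1, 254.4]
tcp_rot: [3.141, 0.0, 1.771]
force: [1.2, 0.4, -0.6]
grip_width: 85.4
```

Call:
{"api": "move_arm", "payload": {"deltas": [{"jaw":0.0854,"travel":[-0.04,0.02,0],"angular":[0,0,0]},{"jaw":0.0854,"travel":[-0.08,0.04,0],"angular":[0,0,0]},{"jaw":0.0854,"travel":[-0.12,0.06,0],"angular":[0,0,0]},{"jaw":0.0854,"travel":[-0.16,0.08,0],"angular":[0,0,0]},{"jaw":0.0854,"travel":[-0.18,0.09,0],"angular":[0,0,0]},{"jaw":0.0854,"travel":[-0.18,0.09,0],"angular":[0,0,0]},{"jaw":0.0854,"travel":[-0.18,0.09,0],"angular":[0,0,0]},{"jaw":0.0854,"travel":[-0.18,0.09,0],"angular":[0,0,0]}]}}

```text
t: 30.35
eef_pos: [434.7, 220.0, 252.6]
tcp_rot: [3.14, 0.0, 1.77]
force: [-0.6, -0.5, 0.5]
grip_width: 85.4
```

Run:
```python
from h import *
P=np.array([[613.5,130.1],[633.2,32.1],[653,-65.7],[672.7,-163.5]])
ims=[]
for n in('top','scene'):
    im,d,W,m=cloud(n); ims.append(im); z=W[...,2]
    for (x,y),h,r in zip(P,(55,70,110,130),(34,29,23,18)):
        k=(np.hypot(W[...,0]-x,W[...,1]-y)<48)&(z>h-1)&(z<h+15)
        p=W[k][:,:2]; c=(p.min(0)+p.max(0))/2; print(n,h,k.sum(),np.round(c-[x,y],1),np.round(np.ptp(p,0),0),'zmax',np.round(np.percentile(z[k],95)))
    k=(np.hypot(W[...,0]-414,W[...,1]-3)<48)&(z>84)&(z<94); print('bottle',np.round(W[k][:,:2].mean(0),1))
save(np.hstack([cv2.resize(ims[0][100:290,150:410],(400,292)),cv2.resize(ims[1][90:290,90:350],(400,292))]),'end')
print(sensors.sense()['eef_pos'],sensors.sense()['t'])
```

```text
top 55 153 [-1.9 -0.6] [66. 67.] zmax 65.0
top 70 136 [-0.  -1.9] [58. 57.] zmax 80.0
top 110 118 [-0.3 -2.2] [45. 46.] zmax 119.0
top 130 99 [-1.9 -0.9] [36. 35.] zmax 139.0
bottle [413.1   3.1]
scene 55 215 [0.3 1.5] [69. 68.] zmax 64.0
scene 70 185 [ 1.2 -0.3] [57. 59.] zmax 79.0
scene 110 152 [ 2.4 -1.3] [45. 46.] zmax 119.0
scene 130 114 [1.2 0.1] [35. 36.] zmax 138.0
bottle [416.9   5.4]
[434.56454864 219.74271707 252.064829  ] 30.45
```

View pics/end.png

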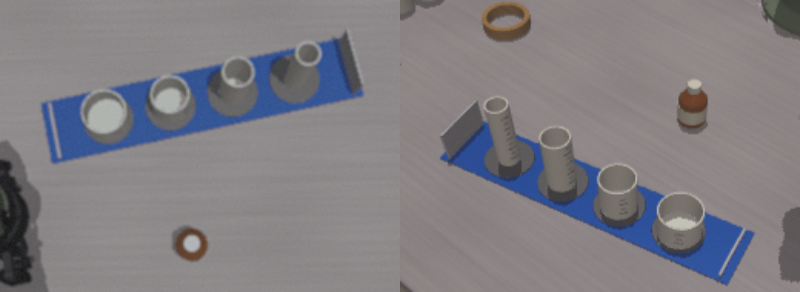

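All four cups stand upright in height order, with the tallest at the bookend, each about 2 mm or less from its pad's centre. The bottle has not moved and the gripper is clear.

```bash
python3 -c "
from workcell import order
print(order.sign_off())"
```

```text
the job is handed in; nothing more can be done
None
```

I took both nests apart and stood all four cups upright on the pads, tallest next to the bookend: cup_130, cup_110, cup_70, then cup_55 at the far end. The job was handed in at about 30.5 s, against the 106 s limit.

- **Centring:** averaging the top and scene cameras puts each cup within about 2 mm of its pad's centre. The two cameras disagree with each other by 1 to 3 mm, which is about their calibration error. The wrist camera showed the three cups it checked after release (all but cup_55) within about 1 mm.
- **Upright:** the rims measured their true diameters to within about 2 mm, at about the expected heights, so none of the cups is tilted.
- **Bottle and arm:** the bottle is where it started to within the camera noise (1 to 2 mm). The gripper is clear of everything, and the readings after each move never showed more than about 11 N on the tool.
- **Failed checks:** none, and nothing had to be redone.

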